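Unlock the mending tote and tip its spools into the yellow corner

ROBOT

A 6-joint arm with a two-finger parallel gripper is mounted at the origin on a cart in front of the work surface, level with it; the furniture and walls round the work are solid. World frame = base frame: x ahead of the robot, y to its left, z up, the work surface at z = 0. Lengths are in mm, angles in rad, forces in N, time in s.
With the tool pointing down it reaches from about 300 to 775 mm from the base axis. Payload 14.6 kg.
Tool frame: the origin (TCP) lies on the front face of the gripper's body, between the roots of the fingers; the fingertips stand 97 mm ahead of it and the grasp point (between the pads) lies 78 mm ahead of it; z points along the fingers, y is the direction in which the jaws open and shut (so a half turn about z gives the same grasp; the last joint's range is limited). The gripper opens to 94 mm and grips with 3 to 60 N. Pads are 16 mm wide; open, the fingers measure 119 mm over their backs; the gripper's body (75 mm by 177 mm) begins 78 mm behind the grasp point.
Start: joints at [1.152, 0.3, 1.521, -0, 1.321, -0.067], TCP at [189.521, 516.306, 302.646] pointing down, gripper open.
Joint ranges: [-3.03, 3.03], [-0.79, 2.21], [0.23, 2.52], [-1.04, 4.18], [0, 3.07], [-2.55, 2.55]. Speed limits (rad/s): [2.22, 2.22, 2.57, 3.14, 3.14, 3.14].

INTERFACE

Orientations are given as [roll, pitch, yaw] about the fixed x, y, z axes, in that order (R = Rz(yaw) Ry(pitch) Rx(roll)).
In Python, from cell import manip, eyes, finder gives the robot as it stands.
- The arm moves only by the tool drive_tool, never from a script. Its argument "rows" is a list of rows, each an object with "offset": the shift along the tool's x, y, z in mm, a list of three; "spin": the turn about the tool's z in degrees; "jaw": the finger opening in mm, from 0 to 94. In form: [{"offset": [dx, dy, dz], "spin": spin, "jaw": jaw}, ...]. A call has 1 to 20 rows; each row shifts and turns the commanded pose from where the row before left it, along the tool's axes as they then stand; what a row does not reach is not made up. A row lasts 1/10 s, in which the tool goes at most 50 mm and 8.59 degrees, less where a joint would pass 70% of its speed; a pose out of reach is approached as far as the arm can. A call is refused whole if a number of a shift passes 50 or a number of a turn 8.59, either way. A call with a gripper value outside its range is refused whole. The fingers move at their own pace and stop on an object; "force" is the grip in N (left out, the last holds). Time passes only in rows, so rows that do not move let the fingers close. It gives the time, the measured TCP pose, the force and the opening at its end, in the units of the state.
- manip.read_state(): the state, without advancing time (a new reading comes with each control period).
- eyes.camera(name): name is "side" or "top" or "wrist"; returns a dict with "color" (480x640x3 uint8, blue, green, red), "depth" (480x640 float32, mm along the optical axis (not along the pixel's ray), 0 where there is no reading), "vfov" (degrees; the focal length in pixels is half the picture's height over the tangent of half this angle, whatever the lens; pixels are square), "cx", "cy" (the principal point, pixels), "rvec" (rotation vector, rad) and "tvec" (3), from world to camera coordinates, as OpenCV has them. Camera axes: x right, y down, z forward; pixel columns grow to the right and rows downward; lengths in mm; the calibration is good to about 2 mm. A picture is of the moment at which its call begins.
- manip.sign_off(): hands the job in, once; it reports no verdict.
Trained networks look in the newest picture that a camera, given by its name, has taken for a name from the list of things; names that differ only in an ending like _2 or _b are one class to them, and where a whole thing is asked for, a point or a joint stands for the part that bears it (a point fixed in the world has none). Each returns a list of dicts, best first, with "p" (0 to 1); they miss things now and then, are a little off and sometimes report something else, mostly with a low value. They report only what shows in the picture. A call takes as long as a camera call. They do not tell look-alikes from the thing itself.
- finder.find_in(camera, target): "uv" ([column, row] in pixels, amid what is visible of it).
The state is a dict: "clock": time; "joints": joint angles; "qd": joint speeds; "effort": joint torques, N m; "eef_pos": TCP position; "eef_rot": TCP orientation; "wrist_force": force on the tool from outside, world axes, zero at the start; "moment": the same for the moment, N m; "finger_gap": finger opening in mm.
Only numpy, scipy, OpenCV 4.12 (cv2) and the standard library are available. Lean on these libraries where they do the work, as an engineer would, in place of code of your own. Each camera call takes 0.05 s, during which the arm holds its last target. There are 200 camera calls.

TASK

Slide the red transport-lock knob beside the blue tote away from the tote to its end stop, so that the tote is free of its grey base. Then take the tote by its black grip tab and tilt it about 30 degrees, tab up and yellow corner down (that corner may stay resting in the base), until all three thread spools have slid together into the yellow corner. Finish while still gripping it and holding it still at that tilt with the spools in the corner: do not put it down or let go, and leave the other things on the worktop alone.

Things in the scene. Friction and masses are not known exactly. Their poses are not given: they have to be found in the camera images.
- dock: Grey base fixed to the worktop: square plate 186 mm a side, 6 mm thick, rim to 11 mm height; the tote sits inside with about 6 mm play. Origin: centre of the underside. x runs level along a diagonal of the square, from the grip-tab corner to the yellow corner; z up. The lock arm, 48 mm wide, sticks out from the side facing 135 degrees counter-clockwise (from above) from x.
- lock (a joint): Transport lock: 0 = closed (start: its steel tongue lies over a lip on the tote, which then cannot be lifted), 0.030 m = open end stop. It slides level, straight away from the tote, 135 degrees counter-clockwise (from above) from the dock's x axis, against about 2 N of friction, and stays where left.
- lock_knob (a point): Grasp point on the red lock knob, 49 mm above the worktop; moves with it. The knob: 18 mm along its slide direction, 14 mm across, from 27 to 59 mm above the worktop, on a black carriage 21 mm wide, 27 mm high, between rails 19 mm high. Pinch it across: along the direction 45 degrees counter-clockwise from the dock's x axis.
- tote: Loose blue open tote 160 x 160 x 50 mm high, walls and floor 4 mm, about 0.35 kg, on the dock's plate (6 mm above the worktop). Origin: centre of its underside. x: diagonal from the grip-tab corner to the yellow corner, as the dock's at the start; z up. Slippery inside: spools begin to slide at about 10 degrees of tilt and reach the corner by about 30.
- tote_grip (a point): Grasp point on the black grip tab that stands up from the corner opposite the yellow one: 114 mm from the tote's axis toward -x, 75 mm above the tote's underside. The tab is 14 mm thick along the tote's y axis (pinch it along y), 28 mm long along x, and rises from the rim (50 mm above the underside) to 94 mm above it.
- tote_foot (a point): Tip of the yellow corner at the tote's underside: tote x = +113 mm, y = 0, z = 0. With the tote tipped in its base it pivots here.
- tote_corner (a point): Point in the inner edge of the yellow corner, half-way up the wall: tote x = +106 mm, y = 0, z = 25 mm.
- thread_spool_5_mid (a point): Centre of the loose mustard yellow thread spool, a cylinder 24 mm in diameter and 43 mm high, 18 g, standing upright on the tote's floor at the start (half-way up, 21.5 mm above its foot).
- thread_spool_6_mid (a point): Centre of the loose purple thread spool, a cylinder 24 mm in diameter and 43 mm high, 18 g, standing upright on the tote's floor at the start (half-way up, 21.5 mm above its foot).
- thread_spool_7_mid (a point): Centre of the loose teal thread spool, a cylinder 24 mm in diameter and 43 mm high, 18 g, standing upright on the tote's floor at the start (half-way up, 21.5 mm above its foot).
- wash_timer: Loose bystander, red dial timer, 60 x 67 x 62 mm, origin at the centre of its underside. Leave it alone.
- scrub_brush: Loose bystander, wooden scrub brush, 73 x 148 x 44 mm, origin at the centre of its underside. Leave it alone.
- tape_measure: Loose bystander, yellow tape measure, 64 x 56 x 53 mm, origin at the centre of its underside. Leave it alone.
- dosing_cap_1: Loose bystander, white dosing cap, 65 mm across, 40 mm high, origin at the centre of its underside. Leave it alone.
There are look-alikes about, which are no part of the job. What is shaped like the part that bears thread_spool_7_mid but green is not meant.

How it is judged:
By the outcome, as a careful person would: the job done as asked, in the order asked, and still so for the second after the job is handed in, while the arm keeps its last pose, push and grip.
It also fails if it takes over 48 s, if anything falls off the work surface, if the arm or the gripper's body presses on something with over 40 N, if the wrist force passes 120 N, or if a joint passes its speed limit or range.

## Working session

There is one attempt and no reset: what is moved stays moved. The work goes in short steps, Python scripts to look and compute and a tool call to move; the robot and the scene stay as the last step left them, time stands still between calls to the robot, and variables do not carry over. Pictures are saved under pics/ and viewed, about 8 in all and at most 12, crops included, and the job is handed in when it is done.

Besides the shell and the picture viewer there is one more tool, called after "Emit:" by a JSON object that holds its "api" and its "payload". drive_tool: Moves the arm, as the interface text tells. Its arguments: {"type":"object","properties":{"rows":{"type":"array","items":{"type":"object","properties":{"offset":{"type":"array","items":{"type":"number"}},"spin":{"type":"number"},"jaw":{"type":"number"}}}},"force":{"type":"number"}},"required":["rows"]}

```bash
mkdir -p pics; ls; cat > h.py <<'E'
import numpy as np, cv2
from cell import manip, eyes, finder
def cam(n):
    c=eyes.camera(n); c['R']=cv2.Rodrigues(np.array(c['rvec'],float))[0]; c['t']=np.array(c['tvec'],float).ravel()
    c['f']=240/np.tan(np.radians(c['vfov'])/2); return c
def ray(c,uv):
    d=np.array([(uv[0]-c['cx'])/c['f'],(uv[1]-c['cy'])/c['f'],1.]); return -c['R'].T@c['t'], c['R'].T@d
def atz(c,uv,z):
    o,d=ray(c,uv); return o+d*(z-o[2])/d[2]
def dep(c,uv):
    u,v=map(int,np.round(uv)); p=c['depth'][max(v-2,0):v+3,max(u-2,0):u+3]; p=p[p>0]
    if len(p)==0: return None
    o,d=ray(c,uv); return o+d*np.median(p)
def proj(c,P):
    q=c['R']@np.array(P,float)+c['t']; return [c['cx']+c['f']*q[0]/q[2], c['cy']+c['f']*q[1]/q[2]]
def tri(c1,u1,c2,u2):
    a,d=ray(c1,u1); b,e=ray(c2,u2); s=np.linalg.lstsq(np.c_[d,-e],b-a,rcond=None)[0]
    p,q=a+d*s[0],b+e*s[1]; return (p+q)/2, np.linalg.norm(p-q)
E
python3 - <<'E'
from h import *
np.set_printoptions(precision=1,suppress=True)
print(manip.read_state())
names=['dock','lock_knob','tote','tote_grip','tote_foot','tote_corner','thread_spool_5_mid','thread_spool_7_mid','wash_timer','scrub_brush','tape_measure','dosing_cap_1']
for n in ['top','side']:
    c=cam(n); cv2.imwrite(f'pics/{n}0.png',c['color']); print(n,c['vfov'],c['cx'],c['cy'],-c['R'].T@c['t'])
    for t in names:
        for r in finder.find_in(n,t)[:4]:
            print(t,round(r['p'],2),np.array(r['uv']),dep(c,r['uv']))
E
```

```text
pics
{'clock': 0.0, 'joints': array([ 1.2,  0.3,  1.5,  0. ,  1.3, -0.1]), 'qd': array([ 0.,  0., -0., -0., -0., -0.]), 'effort': array([ -0. , -53.2, -35.3,   0.1,   0. ,  -0. ]), 'eef_pos': array([189.4, 516.2, 302.1]), 'eef_rot': array([-3.1, -0. ,  2.8]), 'wrist_force': array([ 0.5, -0.4, -0.6]), 'moment': array([-0.,  0.,  0.]), 'finger_gap': 93.86120600415579}
top 43.604574056666685 319.75052684389004 242.4803272055727 [   5.5  218.3 1535.9]
dock 0.69 [259.8 245. ] [544.9 228.8  26.9]
lock_knob 0.53 [249.1 240.7] [559.9 252.5  40.9]
tote 0.59 [295.6 245.2] [522.4 137.1   8.3]
tote_grip 0.87 [295.8 247.3] [516.7 138.2   7.7]
tote_foot 0.65 [296.2 246.8] [517.6 136.8   8.1]
tote_corner 0.93 [297.3 243.3] [526.4 131.1   7.6]
tote_corner 0.26 [249.5 241.6] [560.7 252.4  31.3]
thread_spool_5_mid 0.55 [287.  227.8] [561.6 147.3  50. ]
thread_spool_7_mid 0.46 [306.3 309.3] [338.3 161.5  41.5]
wash_timer 0.76 [171.8 239.7] [616.7 444.6  57.3]
wash_timer 0.56 [249.2 240.6] [560.1 252.2  41. ]
scrub_brush 0.66 [176.9 318.7] [411.5 480.4  44. ]
tape_measure 0.6 [453.8 225.5] [ 437.3 -275.
[... 282 characters left out ...]
.6 259.   25.5]
tote 0.6 [313.9 267. ] [506.5 110.4  10.1]
tote_grip 0.77 [308.5 265.4] [519.5 102.6   9.7]
tote_foot 0.92 [309.  266.7] [518.4 110.9  11.6]
tote_foot 0.55 [313.4 274.1] [509.7 194.4  49.4]
tote_corner 0.83 [310.5 266.4] [514.6 105.4   8.5]
thread_spool_5_mid 0.43 [289.2 263.5] [565.2 153.8  51.6]
thread_spool_5_mid 0.21 [331.  262.7] [466.5 134.8  39. ]
thread_spool_7_mid 0.77 [383.8 273.7] [345.2 174.5  33.1]
thread_spool_7_mid 0.54 [329.7 265.3] [469.6 138.   33.8]
wash_timer 0.88 [260.9 360.6] [615.3 480.1  56.9]
tape_measure 0.68 [329.7 183.8] [ 450.7 -270.6   39. ]
tape_measure 0.56 [311.  268.8] [513.7 118.9  10.9]
dosing_cap_1 0.92 [278.8 182.7] [ 601.5 -323.9   17.2]
```

```bash
python3 - <<'E'
import cv2,numpy as np
a=cv2.imread('pics/top0.png')[170:350,200:360]; b=cv2.imread('pics/side0.png')[200:380,230:420]
a=cv2.resize(a,None,fx=2.3,fy=2.3,interpolation=2)
b=cv2.resize(b,None,fx=2.0,fy=2.3*1,interpolation=2)
h=max(a.shape[0],b.shape[0]); p=lambda i:cv2.copyMakeBorder(i,0,h-i.shape[0],0,0,0)
cv2.imwrite('pics/c0.png',np.hstack([p(a),p(b)]))
E
```

```text
(no output)
```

View pics/c0.png

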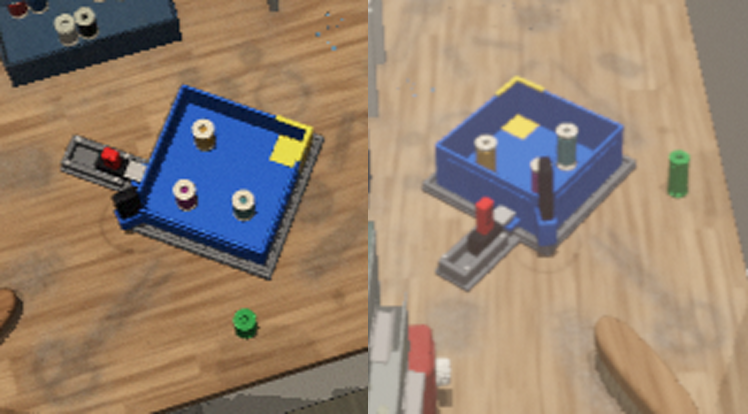

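View pics/top0.png

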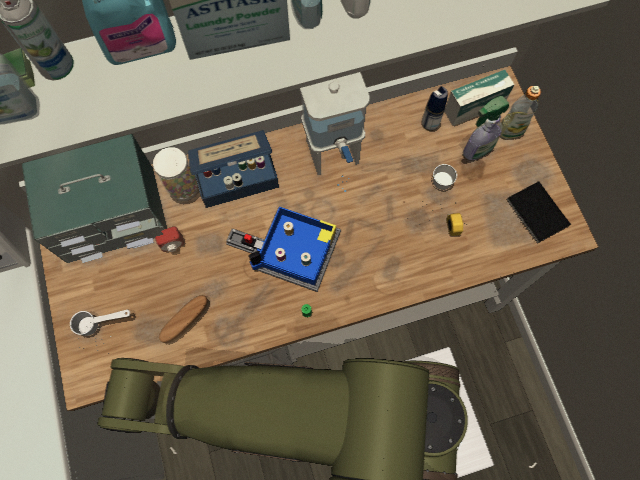

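The top view shows the blue tote with its centre at about (294,245), the yellow corner at (335,223), the black tab at (255,258) and the red knob at (249,239). Look-alikes:
- Green spool at (306,310), which is not meant.
- Spools in the sewing box at (235,180).
- Red timer at (168,239), which is a bystander and not the knob.

The three spools in the tote are yellow (288,228), purple (280,254) and teal (306,258).

```bash
cat > m.py <<'E'
from h import *
np.set_printoptions(precision=1,suppress=True)
def blob(c,mask,roi):
    m=np.zeros(mask.shape,np.uint8); x0,y0,x1,y1=roi; m[y0:y1,x0:x1]=mask[y0:y1,x0:x1]
    n,l,s,ce=cv2.connectedComponentsWithStats(m)
    if n<2: return None
    i=1+np.argmax(s[1:,4]); return ce[i],s[i],l==i
def pts(c,m):
    v,u=np.nonzero(m&(c['depth']>0)); z=c['depth'][v,u]
    q=np.c_[(u-c['cx'])/c['f']*z,(v-c['cy'])/c['f']*z,z]; return (q-c['t'])@c['R']
def masks(c):
    h=cv2.cvtColor(c['color'],cv2.COLOR_BGR2HSV).astype(int); H,S,V=h[...,0],h[...,1],h[...,2]
    return dict(red=((H<8)|(H>172))&(S>150)&(V>80),yel=(H>24)&(H<34)&(S>150)&(V>120),blue=(H>105)&(H<125)&(S>140)&(V>50),blk=(V<55)&(S<110))
E
python3 - <<'E'
from m import *
rois={'top':dict(red=(235,225,262,255),yel=(310,210,345,245),blue=(240,195,345,295),blk=(245,245,265,272)),
'side':dict(red=(270,275,300,310),yel=(280,225,330,265),blue=(260,230,360,315),blk=(308,262,330,305))}
C={}
for n in rois:
    c=cam(n); C[n]=c; M=masks(c)
    for k,r in rois[n].items():
        b=blob(c,M[k],r)
        if b is None: print(n,k,None); continue
        P=pts(c,b[2]); C[n,k]=b[0]
        print(n,k,b[0],b[1],'med',np.median(P,0),'max z',np.percentile(P[:,2],95))
        if k=='blue':
            for lo,hi in [(48,64)]:
                Q=P[(P[:,2]>lo)&(P[:,2]<hi)][:,:2].astype(np.float32); r=cv2.minAreaRect(Q); print(' rim',len(Q),r, cv2.boxPoints(r))
for k in ['red','blk']: print(k,tri(C['top'],C['top',k],C['side'],C['side',k]))
E
```

```text
top red [247.3 236.6] [244 234   8   6  36] med [566.6 253.5  57.8] max z 62.273639749929806
top yel [326.2 232.7] [318 220  18  22 180] med [526.   50.7  12.8] max z 59.16613321726292
top blue [294.4 246. ] [ 250  207   82   78 3265] med [520.9 139.4  10.9] max z 54.483572843652105
 rim 370 ((512.9175415039062, 143.24612426757812), (171.47488403320312, 174.08343505859375), 53.33004379272461) [[391.9 126.5]
 [531.5  22.5]
 [633.9 160. ]
 [494.3 264. ]]
top blk [254.4 256.4] [249 251  11  14  77] med [495.9 250.2  95.9] max z 102.41059401702599
side red [287.8 288.6] [285 286   7   7  30] med [566.8 260.3  58.2] max z 60.85062637302554
side yel None
side blue [307.2 267.4] [295 256  29  27 443] med [525.5 107.4   9.9] max z 13.41952739790753
 rim 12 ((533.9983520507812, 222.139404296875), (6.411273956298828, 39.02602005004883), 52.67536926269531) [[516.5 231.4]
 [547.6 207.8]
 [551.5 212.9]
 [520.4 236.5]]
side blk None
red (array([567.4, 253.7,  54. ]), np.float64(0.11885043765526196))Traceback (most recent call last):
  File "<stdin>", line 15, in <module>
KeyError: ('side', 'blk')
```

```bash
cat > plan.py <<'E'
from m import *
from scipy.spatial.transform import Rotation as Ro
def plan(target_grasp, yang, h=78):
    s=manip.read_state(); R=Ro.from_euler('xyz',s['eef_rot']).as_matrix(); y=R[:,1]
    a=np.degrees(np.arctan2(y[1],y[0])); d=(yang-a+90)%180-90   # world ccw turn
    spin=-d if R[2,2]<0 else d
    R2=R@Ro.from_euler('z',spin,degrees=True).as_matrix()
    tcp=np.array(target_grasp)+[0,0,h]
    print('t',round(s['clock'],2),'eef',s['eef_pos'],'rot',np.degrees(s['eef_rot']),'j6',round(s['joints'][5],2),'gap',s['finger_gap'],'F',s['wrist_force'])
    print('spin',round(spin,1),'offset after spin',R2.T@(tcp-s['eef_pos']),'| offset now',R.T@(tcp-s['eef_pos']))
if __name__=='__main__':
    import sys; v=list(map(float,sys.argv[1:])); plan(v[:3],v[3])
E
python3 plan.py 567 254 190 -36.3
```

```text
t 1.4 eef [189.5 516.3 302.7] rot [180.   -0.  159.8] j6 -0.07 gap 93.91424802763954 F [-0.3 -0.2 -0.2]
spin -73.9 offset after spin [ -12.1 -459.5   34.7] | offset now [-444.7 -116.2   34.7]
```

Emit:
{"api": "drive_tool", "payload": {"rows": [{"offset":[-37,-9.7,0],"spin":0,"jaw":60},{"offset":[-37,-9.7,0],"spin":0,"jaw":60},{"offset":[-37,-9.7,0],"spin":0,"jaw":60},{"offset":[-37,-9.7,0],"spin":0,"jaw":60},{"offset":[-37,-9.7,0],"spin":0,"jaw":60},{"offset":[-37,-9.7,0],"spin":0,"jaw":60},{"offset":[-37,-9.7,0],"spin":0,"jaw":60},{"offset":[-37,-9.7,0],"spin":0,"jaw":60},{"offset":[-37,-9.7,0],"spin":0,"jaw":60},{"offset":[-37,-9.7,0],"spin":0,"jaw":60},{"offset":[-37,-9.7,0],"spin":0,"jaw":60},{"offset":[-37,-9.7,0],"spin":0,"jaw":60},{"offset":[0,0,0],"spin":8,"jaw":60},{"offset":[0,0,0],"spin":8,"jaw":60},{"offset":[0,0,0],"spin":8,"jaw":60},{"offset":[0,0,0],"spin":8,"jaw":60},{"offset":[0,0,0],"spin":8,"jaw":60},{"offset":[0,0,0],"spin":8,"jaw":60},{"offset":[0,0,0],"spin":8,"jaw":60}]}}

```text
clock: 3.3
eef_pos: [566.2, 254.0, 302.6]
eef_rot: [-3.142, 0.0, 1.807]
wrist_force: [0.0, 0.4, 0.4]
finger_gap: 59.9
```

Emit:
{"api": "drive_tool", "payload": {"rows": [{"offset":[0,0,0],"spin":8.3,"jaw":60},{"offset":[0,0,0],"spin":8.3,"jaw":60},{"offset":[0,0,0],"spin":8.3,"jaw":60},{"offset":[0,0,0],"spin":8.3,"jaw":60},{"offset":[0,0,0],"spin":8.3,"jaw":60},{"offset":[0,0,0],"spin":8.3,"jaw":60},{"offset":[0,0,0],"spin":0,"jaw":60}]}}

```text
clock: 4.0
eef_pos: [566.2, 254.0, 302.6]
eef_rot: [-3.142, 0.0, 0.941]
wrist_force: [0.6, 0.5, 0.0]
finger_gap: 60.1
```

```bash
python3 - <<'E'
from plan import *
plan([567,254,190],-36.3)
c=cam('wrist'); cv2.imwrite('pics/w1.png',c['color']); print(c['vfov'],c['cx'],c['cy'],-c['R'].T@c['t'],c['R'][2])
print(proj(c,[567,254,54]),proj(c,[496,256,100]),proj(c,[513,143,6]))
for t in ['lock_knob','tote_grip','tote_foot','tote_corner']:
    for r in finder.find_in('wrist',t)[:3]: print(t,r['p'],np.array(r['uv']),dep(c,r['uv']))
E
```

```text
t 4.0 eef [566.2 254.  302.6] rot [-180.     0.    53.9] j6 0.99 gap 60.07908942471705 F [0.6 0.5 0. ]
spin 0.2 offset after spin [ 0.5  0.6 34.6] | offset now [ 0.5  0.6 34.6]
62.72424098918157 312.41877066675113 236.4275778787505 [610.6 313.7 383.4] [-0.1 -0.2 -1. ]
[np.float64(312.1573586565309), np.float64(222.1467254216996)] [np.float64(236.15685570166272), np.float64(286.36048460833115)] [np.float64(332.97359187488536), np.float64(324.8056340165526)]
lock_knob 0.59 [313.8 223.6] [567.9 252.9  58.2]
tote_grip 0.73 [328.1 309.4] [519.9 161.7   9.3]
tote_grip 0.23 [ 52.6 135.5] [433.6 440.5  42.1]
tote_foot 0.84 [328.3 307.1] [521.5 163.5   8.9]
tote_corner 0.73 [325.6 309.9] [517.4 162.6   8.9]
```

View pics/w1.png

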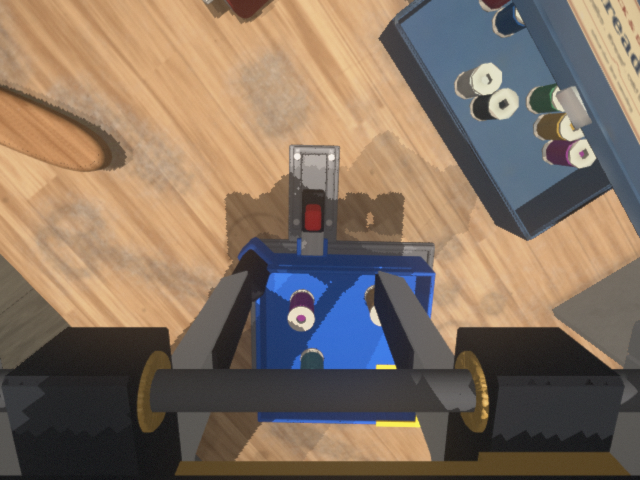

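The wrist view shows the knob at (313,217) and the lock arm straight along the image vertical, so the jaws are square to it. The sewing box at upper right needs a clearance check before I go down.

```bash
python3 - <<'E'
from plan import *
c=cam('wrist'); b=blob(c,masks(c)['red'],(295,190,335,245)); print(b[0],b[1]); P=pts(c,b[2]); print(P.mean(0),np.median(P,0))
o=[atz(c,b[0],z) for z in (57,59)]; print(o)
A=[]
for n in ('wrist','top','side'):
    k=c if n=='wrist' else cam(n); P=pts(k,np.ones((480,640),bool)); A.append(P)
    g=np.array([567,254]); u=np.array([.592,.806]); p=np.array([.806,-.592])
    D=P[:,:2]-g; s=D@u; q=D@p
    for lo,hi,zz in ((0,100,0),):
        m=(s>-45)&(s<80)&(abs(q)<100)&(P[:,2]<200 if n!='wrist' else P[:,2]<150)
        if n=='wrist': v,uu=np.nonzero(c['depth']>0); m&=(v<330)
        for a in range(-100,100,25):
            mm=m&(q>a)&(q<=a+25); print(n,a,mm.sum(),np.percentile(P[mm,2],98) if mm.sum() else None)
E
```

```text
[312.6 217.1] [305 204  17  27 395]
[570.  257.5  54.6] [570.1 257.9  57.5]
[array([570.3, 257.8,  57. ]), array([570.5, 258.2,  59. ])]
wrist -100 3238 0.28663148783198367
wrist -75 3490 89.23939243864862
wrist -50 4180 96.48920958542399
wrist -25 3738 57.782107945638636
wrist 0 3752 57.92190755606682
wrist 25 3710 51.23264273623871
wrist 50 3729 48.42373355313587
wrist 75 3591 46.31562475701055
top -100 417 5.338708674712831
top -75 450 99.75986799096712
top -50 300 6.59697023249565
top -25 272 27.305702149861318
top 0 55 17.999455488462875
top 25 0 None
top 50 0 None
top 75 0 None
side -100 448 3.189427287645707
side -75 698 98.88450003745898
side -50 565 88.01686032230133
side -25 841 58.31990705063776
side 0 443 57.47607567398763
side 25 373 56.07942381747593
side 50 499 52.02983581554753
side 75 476 51.10120518046369
```

Emit:
{"api": "drive_tool", "payload": {"rows": [{"offset":[2.5,1,35],"spin":0,"jaw":50},{"offset":[0,0,35],"spin":0,"jaw":50},{"offset":[0,0,35],"spin":0,"jaw":50},{"offset":[0,0,30],"spin":0,"jaw":50},{"offset":[0,0,25],"spin":0,"jaw":50},{"offset":[0,0,17],"spin":0,"jaw":50},{"offset":[0,0,0],"spin":0,"jaw":50},{"offset":[0,0,0],"spin":0,"jaw":0},{"offset":[0,0,0],"spin":0,"jaw":0},{"offset":[0,0,0],"spin":0,"jaw":0},{"offset":[0,0,0],"spin":0,"jaw":0},{"offset":[0,0,0],"spin":0,"jaw":0},{"offset":[0,0,0],"spin":0,"jaw":0}], "force": 20}}

```text
clock: 5.7
eef_pos: [568.2, 255.9, 126.2]
eef_rot: [-3.141, -0.0, 0.943]
wrist_force: [-4.9, 2.9, 5.0]
finger_gap: 13.9
```

Emit:
{"api": "drive_tool", "payload": {"rows": [{"offset":[4,0,0],"spin":0,"jaw":0},{"offset":[5,0,0],"spin":0,"jaw":0},{"offset":[5,0,0],"spin":0,"jaw":0},{"offset":[5,0,0],"spin":0,"jaw":0},{"offset":[5,0,0],"spin":0,"jaw":0},{"offset":[4,0,0],"spin":0,"jaw":0},{"offset":[2,0,0],"spin":0,"jaw":0},{"offset":[0,0,0],"spin":0,"jaw":0},{"offset":[0,0,0],"spin":0,"jaw":0}]}}

```text
clock: 6.6
eef_pos: [586.3, 279.9, 126.2]
eef_rot: [3.141, -0.0, 0.943]
wrist_force: [-2.8, -0.6, 5.7]
finger_gap: 14.2
```

Emit:
{"api": "drive_tool", "payload": {"rows": [{"offset":[1.5,0,0],"spin":0,"jaw":0},{"offset":[1,0,0],"spin":0,"jaw":0},{"offset":[0,0,0],"spin":0,"jaw":0}]}}

```text
clock: 6.9
eef_pos: [586.9, 280.6, 126.1]
eef_rot: [-3.141, 0.005, 0.943]
wrist_force: [-14.4, -13.4, 15.2]
finger_gap: 13.9
```

The knob hit the end stop after about 31 mm, with the resisting force rising to about 20 N. Next I release and raise the gripper, then turn toward the tab.

Emit:
{"api": "drive_tool", "payload": {"rows": [{"offset":[0,0,0],"spin":0,"jaw":40},{"offset":[0,0,0],"spin":0,"jaw":40},{"offset":[0,0,0],"spin":0,"jaw":40},{"offset":[0,0,0],"spin":0,"jaw":40},{"offset":[0,0,-30],"spin":0,"jaw":40},{"offset":[0,0,-40],"spin":0,"jaw":40},{"offset":[0,0,-40],"spin":0,"jaw":40},{"offset":[0,0,-40],"spin":0,"jaw":40},{"offset":[0,0,-30],"spin":0,"jaw":40},{"offset":[0,0,0],"spin":-7.5,"jaw":40},{"offset":[0,0,0],"spin":-7.5,"jaw":40},{"offset":[0,0,0],"spin":-7.5,"jaw":40},{"offset":[0,0,0],"spin":-7.5,"jaw":40},{"offset":[0,0,0],"spin":-7.5,"jaw":40},{"offset":[0,0,0],"spin":-7.5,"jaw":40},{"offset":[0,0,0],"spin":0,"jaw":40}]}}

```text
clock: 8.5
eef_pos: [587.6, 281.9, 305.6]
eef_rot: [-3.142, 0.0, 1.731]
wrist_force: [0.4, 0.2, 0.2]
finger_gap: 39.8
```

```bash
python3 - <<'E'
from plan import *
plan([496,256,190],8.7)
c=cam('wrist'); cv2.imwrite('pics/w2.png',c['color'])
print('tabpred',proj(c,[496,256,100]))
M=masks(c); b=blob(c,M['red'],(150,100,450,330)); print('red',b[0],np.median(pts(c,b[2]),0))
B=M['blue']; P=pts(c,B)
Q=P[(P[:,2]>48)&(P[:,2]<62)][:,:2].astype(np.float32); r=cv2.minAreaRect(Q); print(r,cv2.boxPoints(r))
E
```

```text
t 8.5 eef [587.6 281.9 305.6] rot [-180.     0.    99.2] j6 0.23 gap 39.80587131818013 F [0.4 0.2 0.2]
spin 0.5 offset after spin [-11.7 -94.4  37.6] | offset now [-10.9 -94.5  37.6]
tabpred [np.float64(186.32562609106623), np.float64(248.2653986769396)]
red [310.5 221.5] [587.1 281.8  57.5]
((528.4100341796875, 156.071044921875), (121.15715789794922, 160.295654296875), 52.793460845947266) [[427.9 156.3]
 [555.6  59.4]
 [628.9 155.9]
 [501.2 252.8]]
```

View pics/w2.png

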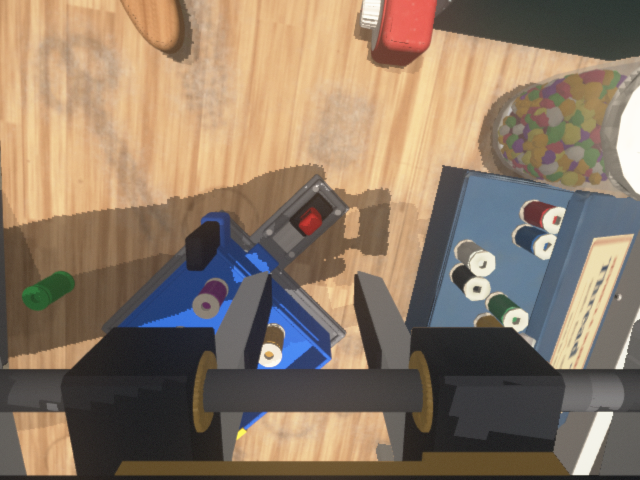

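The lock is now open, with the knob at (310,221) at the outer end of its slot. The black tab is at (203,245). I'll move above the tab and measure it from close by.

Emit:
{"api": "drive_tool", "payload": {"rows": [{"offset":[-4,-30,0],"spin":0.5,"jaw":50},{"offset":[-4,-30,0],"spin":0,"jaw":50},{"offset":[-3,-30,0],"spin":0,"jaw":50},{"offset":[0,0,0],"spin":0,"jaw":50},{"offset":[0,0,0],"spin":0,"jaw":50}]}}

```text
clock: 9.05
eef_pos: [500.4, 257.4, 306.3]
eef_rot: [3.14, -0.0, 1.717]
wrist_force: [1.2, 0.1, 0.2]
finger_gap: 49.9
```

```bash
python3 - <<'E'
from plan import *
plan([496,256,81],8.7)
c=cam('wrist'); cv2.imwrite('pics/w3.png',c['color'])
print('pred',proj(c,[496,256,100]),proj(c,[496,256,56]))
P=pts(c,np.ones((480,640),bool)); v,u=np.nonzero(c['depth']>0)
m=(P[:,2]>92)&(P[:,2]<106)&(v<320)&(abs(P[:,0]-496)<50)&(abs(P[:,1]-256)<50)
print(m.sum(),P[m].mean(0),[u[m].mean(),v[m].mean()]); print(cv2.minAreaRect(P[m][:,:2].astype(np.float32)))
im=c['color'].copy(); cv2.imwrite('pics/w3c.png',cv2.resize(im[100:340,180:460],None,fx=2,fy=2))
E
```

```text
t 9.05 eef [500.4 257.4 306.3] rot [179.9  -0.   98.4] j6 0.26 gap 49.87346709380325 F [1.2 0.1 0.2]
spin -0.3 offset after spin [ -0.7  -4.7 147.3] | offset now [ -0.8  -4.7 147.3]
pred [np.float64(304.72640165366226), np.float64(234.95890368627113)] [np.float64(305.60352843531035), np.float64(222.15102097457694)]
654 [501.3 252.3  98.2] [np.float64(311.0229357798165), np.float64(239.92813455657492)]
((501.4908142089844, 251.12132263183594), (13.881370544433594, 28.284753799438477), 8.098517417907715)
```

View pics/w3c.png

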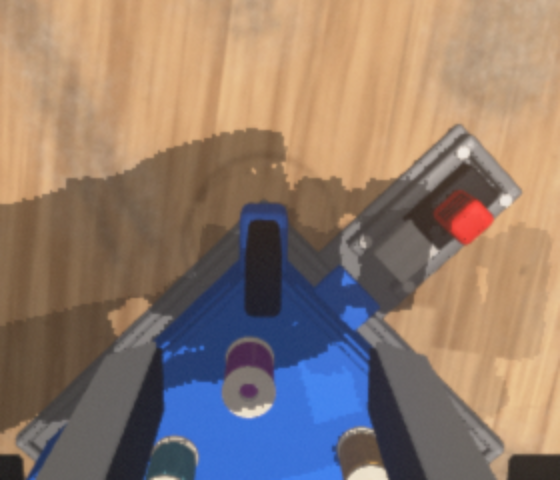

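The measured tab top is 13.9 x 28.3 mm, centred at (501.5, 251.5) with its top at z≈98. Its pinch direction is 8.1°, which matches the jaws. In the crop the tab is at (262,268) and the lock is clear of the lip. Next I descend and grip.

Emit:
{"api": "drive_tool", "payload": {"rows": [{"offset":[-6.3,0.2,30],"spin":0,"jaw":50},{"offset":[0,0,35],"spin":0,"jaw":50},{"offset":[0,0,35],"spin":0,"jaw":50},{"offset":[0,0,25],"spin":0,"jaw":50},{"offset":[0,0,19],"spin":0,"jaw":50},{"offset":[0,0,0],"spin":0,"jaw":50},{"offset":[0,0,0],"spin":0,"jaw":0},{"offset":[0,0,0],"spin":0,"jaw":0},{"offset":[0,0,0],"spin":0,"jaw":0},{"offset":[0,0,0],"spin":0,"jaw":0},{"offset":[0,0,0],"spin":0,"jaw":0},{"offset":[0,0,0],"spin":0,"jaw":0}], "force": 15}}

```text
clock: 10.3
eef_pos: [501.5, 251.1, 162.1]
eef_rot: [3.141, -0.0, 1.72]
wrist_force: [-1.4, 0.3, 5.0]
finger_gap: 13.7
```

Emit:
{"api": "drive_tool", "payload": {"rows": [{"offset":[-2.4,0,-6.5],"spin":0,"jaw":0},{"offset":[-2.6,0,-6.5],"spin":0,"jaw":0},{"offset":[-2.6,0,-6.5],"spin":0,"jaw":0},{"offset":[-2.9,0,-6.3],"spin":0,"jaw":0},{"offset":[-3.1,0,-6.2],"spin":0,"jaw":0},{"offset":[-3.2,0,-6.2],"spin":0,"jaw":0},{"offset":[0,0,0],"spin":0,"jaw":0},{"offset":[0,0,0],"spin":0,"jaw":0}]}}

```text
clock: 11.1
eef_pos: [504.0, 234.4, 200.1]
eef_rot: [3.141, 0.0, 1.72]
wrist_force: [0.7, 0.7, -1.1]
finger_gap: 14.1
```

```bash
python3 - <<'E'
from plan import *
plan([501.5,251.1,84],8.4)
a=cam('side'); b=cam('top')
cv2.imwrite('pics/s4.png',np.hstack([cv2.resize(a['color'][190:340,230:400],None,fx=2.35,fy=2.6),cv2.resize(b['color'][180:310,220:370],None,fx=2.6,fy=3)]))
E
```

```text
t 11.1 eef [504.  234.4 200.1] rot [180.    0.   98.5] j6 0.22 gap 14.138093100964289 F [ 0.7  0.7 -1.1]
spin 0.1 offset after spin [16.9 -0.1 38.1] | offset now [16.9 -0.  38.1]
```

View pics/s4.png

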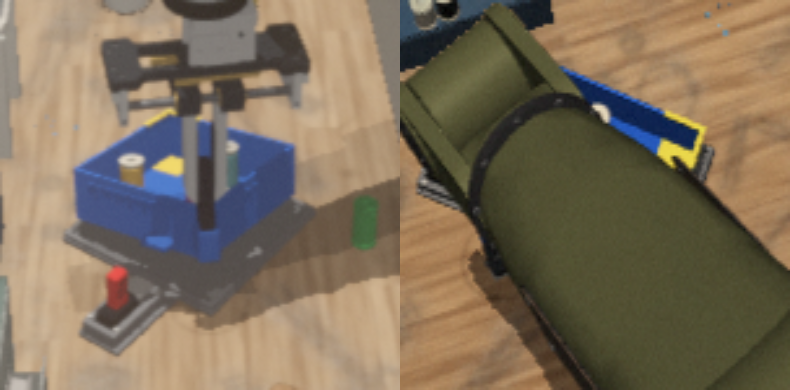

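The tote is coming up with the tab in the jaws and the lock is open. I'll check the actual tilt with a floor-plane fit from wrist depth.

```bash
cat > tilt.py <<'E'
from plan import *
def rep(name=None,w=5):
    s=manip.read_state(); R=Ro.from_euler('xyz',s['eef_rot']).as_matrix(); c=cam('wrist')
    if name: cv2.imwrite(name,c['color'])
    B=masks(c)['blue'].astype(np.uint8); B[330:]=0
    P=pts(c,B>0); ax=-R[:,0]; g=s['eef_pos']+78*R[:,2]
    d=(P-g)@ax; y=(P-g)@R[:,1]          # along tote x (level), lateral
    m=(abs(y)<50)&(d>10)&(d<230); P,d,y=P[m],d[m],y[m]
    A=np.c_[d,y,np.ones(len(d))]; best=(0,None); rng=np.random.default_rng(0)
    for _ in range(500):
        i=rng.choice(len(d),3,replace=False)
        try: k=np.linalg.solve(A[i],P[i,2])
        except Exception: continue
        if abs(k[0])>1 or abs(k[1])>.2: continue
        n=(abs(A@k-P[:,2])<2).sum()
        if n>best[0]: best=(n,k)
    k=best[1]; ok=abs(A@k-P[:,2])<2; k=np.linalg.lstsq(A[ok],P[ok,2],rcond=None)[0]
    print('t',round(s['clock'],2),'eef',s['eef_pos'],'F',s['wrist_force'],'gap',round(s['finger_gap'],1),'tilt',np.degrees(np.arctan(-k[0])),'lat',np.degrees(np.arctan(k[1])),'n',ok.sum(),len(d),'grip z minus floor plane',g[2]-k[2])
    return c,g,ax,R
if __name__=='__main__':
    import sys; rep(sys.argv[1] if len(sys.argv)>1 else None)
E
python3 tilt.py pics/w5.png
```

```text
t 11.2 eef [503.9 234.6 199.8] F [-0.3  0.9 -0.9] gap 14.1 tilt 8.35481002755295 lat -1.4791107676656727 n 935 2640 grip z minus floor plane 68.30194178141963
```

Emit:
{"api": "drive_tool", "payload": {"rows": [{"offset":[-3.4,0,-6.1],"spin":0,"jaw":0},{"offset":[-3.6,0,-6],"spin":0,"jaw":0},{"offset":[-3.8,0,-5.8],"spin":0,"jaw":0},{"offset":[-4,0,-5.7],"spin":0,"jaw":0},{"offset":[-4.1,0,-5.6],"spin":0,"jaw":0},{"offset":[-4.2,0,-5.6],"spin":0,"jaw":0},{"offset":[0,0,0],"spin":0,"jaw":0},{"offset":[0,0,0],"spin":0,"jaw":0}]}}

```text
clock: 12.05
eef_pos: [507.5, 211.5, 234.9]
eef_rot: [3.141, 0.0, 1.72]
wrist_force: [0.4, 0.6, -1.9]
finger_gap: 13.8
```

```bash
python3 tilt.py pics/w6.png
```

```text
t 12.05 eef [507.5 211.5 234.9] F [ 0.4  0.6 -1.9] gap 13.8 tilt 15.107626888776288 lat -0.21445708147798057 n 544 3246 grip z minus floor plane 36.15402967315775
```

View pics/w6.png

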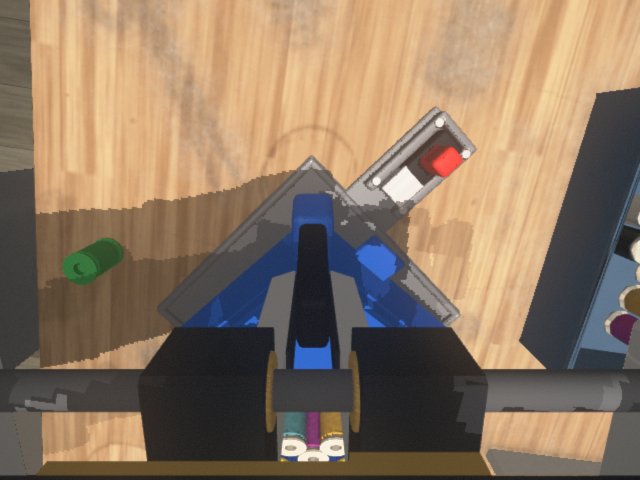

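The wrist view shows all three spools (teal, purple, mustard) already packed together by the corner at about (315,440), with the lock still open. I'll continue toward 30°.

Emit:
{"api": "drive_tool", "payload": {"rows": [{"offset":[-4.4,0,-5.4],"spin":0,"jaw":0},{"offset":[-4.6,0,-5.2],"spin":0,"jaw":0},{"offset":[-4.8,0,-5.1],"spin":0,"jaw":0},{"offset":[-4.9,0,-5],"spin":0,"jaw":0},{"offset":[-5,0,-4.8],"spin":0,"jaw":0},{"offset":[-5.2,0,-4.7],"spin":0,"jaw":0},{"offset":[0,0,0],"spin":0,"jaw":0},{"offset":[0,0,0],"spin":0,"jaw":0}]}}

```text
clock: 12.9
eef_pos: [511.7, 182.9, 264.9]
eef_rot: [3.141, 0.0, 1.72]
wrist_force: [1.0, -0.7, -3.0]
finger_gap: 13.9
```

```bash
cat > side.py <<'E'
from plan import *
import sys
from scipy.optimize import least_squares
s=manip.read_state(); R=Ro.from_euler('xyz',s['eef_rot']).as_matrix(); g=s['eef_pos']+78*R[:,2]
print('t',round(s['clock'],2),'eef',s['eef_pos'],'F',s['wrist_force'],'gap',s['finger_gap'])
A=[];cs={}
for n in ('side','top','wrist'):
    c=cam(n); cs[n]=c; B=masks(c)['blue'].astype(np.uint8); B=cv2.erode(B,np.ones((2,2),np.uint8)) if n!='wrist' else B
    if n=='wrist': B[325:]=0
    P=pts(c,B>0); P=P[np.linalg.norm(P[:,:2]-[513,143],axis=1)<125]
    P=P[(P[:,2]>3)&(P[:,2]<250)]; A.append(P[::max(1,len(P)//1200)])
P=np.vstack(A); print([len(a) for a in A])
# tote surface distance: open box, 160 side, x along diagonal; floor underside/inside & walls
def res(p):
    th,yaw,ox,oz,oy,ro=p; Rt=Ro.from_euler('zyx',[yaw,th,ro]).as_matrix()
    q=(P-[ox,oy,oz])@Rt; a=(q[:,0]+q[:,1])/2**.5; b=(q[:,0]-q[:,1])/2**.5; z=q[:,2]
    zc=np.clip(z,0,50); ac=np.clip(a,-80,80); bc=np.clip(b,-80,80)
    D=[np.sqrt((abs(a)-80)**2+(b-bc)**2+(z-zc)**2),np.sqrt((abs(b)-80)**2+(a-ac)**2+(z-zc)**2)]
    ai=np.clip(a,-76,76); bi=np.clip(b,-76,76)
    D+=[np.sqrt((abs(a)-76)**2+(b-bc)**2+(z-zc)**2),np.sqrt((abs(b)-76)**2+(a-ac)**2+(z-zc)**2),np.sqrt((z-4)**2+(a-ai)**2+(b-bi)**2)]
    return np.min(D,0)
best=None
for t0 in (15,22,30,38):
    t=np.radians(t0); yaw=np.radians(-81.6); u=np.array([np.cos(yaw),np.sin(yaw)])
    xy=g[:2]+u*(114*np.cos(t)-78*np.sin(t)); z=g[2]-114*np.sin(t)-78*np.cos(t)
    r=least_squares(res,[t,yaw,xy[0],z,xy[1],0],loss='soft_l1',f_scale=2)
    if best is None or r.cost<best.cost: best=r
p=best.x; Rt=Ro.from_euler('zyx',[p[1],p[0],p[5]]).as_matrix(); o=np.array([p[2],p[4],p[3]])
print('tilt',np.degrees(p[0]),'roll',np.degrees(p[5]),'yaw',np.degrees(p[1]),'origin',o,'med res',np.median(res(p)))
print('foot',o+Rt@[113,0,0],'corner',o+Rt@[106,0,25],'grip fit',o+Rt@[-114,0,75],'grip tool',g)
a,b,w=cs['side']['color'],cs['top']['color'],cs['wrist']['color']
if len(sys.argv)>1: cv2.imwrite(sys.argv[1],np.hstack([cv2.resize(a[180:330,230:400],(400,380)),cv2.resize(b[190:300,260:370],(380,380))]))
E
python3 side.py pics/s7.png
```

```text
t 12.9 eef [511.7 182.9 264.9] F [ 1.  -0.7 -3. ] gap 13.888738263521814
[0, 62, 1219]
tilt 4.122849467010597 roll 30.950481472488125 yaw -82.39792989689356 origin [520.6 132.7  64.1] med res 0.8520398349115652
foot [535.5  37.2   5.6] corner [536.3  30.3  30.6] grip fit [510.9 190.6 187.3] grip tool [511.7 182.9 186.9]
```

View pics/s7.png

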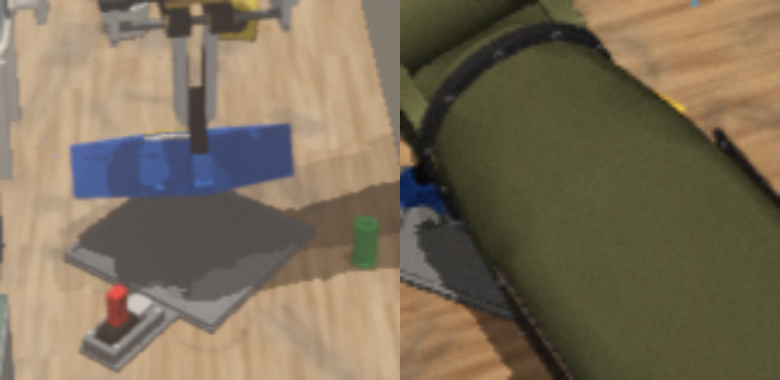

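The fit used extrinsic angles, so the numbers need combining. The x-axis points down at asin(58.5/113) = 31.2° and the foot is at z = 5.6, resting on the plate. The side view shows the tote tipped with its tab in the jaws. Now I'll check that the spools are in the corner and that everything holds still.

Emit:
{"api": "drive_tool", "payload": {"rows": [{"offset":[0,0,0],"spin":0,"jaw":0},{"offset":[0,0,0],"spin":0,"jaw":0},{"offset":[0,0,0],"spin":0,"jaw":0},{"offset":[0,0,0],"spin":0,"jaw":0},{"offset":[0,0,0],"spin":0,"jaw":0},{"offset":[0,0,0],"spin":0,"jaw":0}]}}

```text
clock: 13.65
eef_pos: [511.6, 183.1, 264.8]
eef_rot: [-3.142, -0.0, 1.72]
wrist_force: [-0.8, -0.4, -2.3]
finger_gap: 14.2
```

```bash
sed -i "s/^a,b,w=.*/print('tilt true',np.degrees(np.arccos(Rt[2,2])),'x elev',np.degrees(np.arcsin(Rt[2,0])),'y elev',np.degrees(np.arcsin(Rt[2,1])))\nc=cs['wrist'];w=c['color'];K=dict(must=(12,26),purp=(150,170),teal=(82,98))\nh=cv2.cvtColor(w,cv2.COLOR_BGR2HSV)\nfor k,(l,u) in K.items():\n    M=(h[...,0]>=l)\&(h[...,0]<=u)\&(h[...,1]>120)\&(h[...,2]>50);M[:330]=0;M[455:]=0;M[:,:270]=0;M[:,360:]=0\n    Q=(pts(c,M)-o)@Rt; print(k,len(Q),np.median(Q,0) if len(Q) else '')\na,b=cs['side']['color'],cs['top']['color']; cv2.imwrite('pics\/w8.png',cv2.resize(w[320:480,220:420],None,fx=3,fy=3))/" side.py
python3 side.py
```

```text
t 13.65 eef [511.6 183.1 264.8] F [-0.8 -0.4 -2.3] gap 14.158088572637345
[0, 62, 1221]
tilt 4.17019645699497 roll 30.773177669252842 yaw -82.39532884537014 origin [520.5 132.6  64. ] med res 0.7686874222592763
foot [535.4  36.9   5.8] corner [536.3  30.1  30.8] grip fit [510.9 190.9 187. ] grip tool [511.6 183.1 186.8]
tilt true 31.026974822304332 x elev -31.02480933363436 y elev 0.3310650938688936
must 1325 [-176.3    8.6  142.9]
purp 29 [85.4 -1.1 13.4]
teal 0
```

View pics/w8.png

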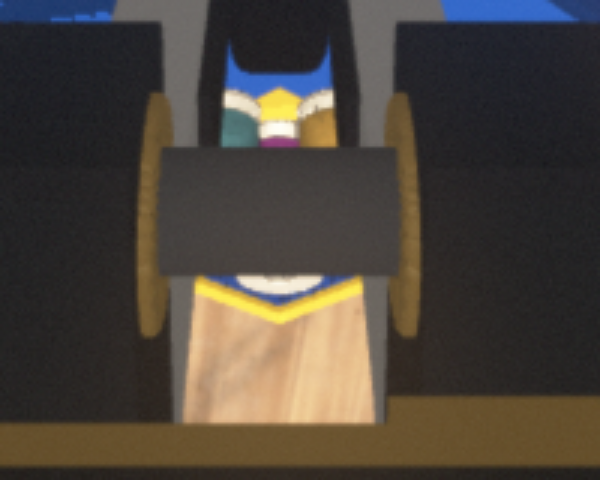

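The wrist crop shows purple nested in the yellow corner, with teal and mustard touching behind it, one on each side. The tilt is steady at 31.0° across two readings 0.75 s apart, and the grip gap is 14 mm. I'm handing the job in.

```bash
python3 -c "from cell import manip; print(manip.sign_off())"
```

```text
the job is handed in; nothing more can be done
None
```

The job is handed in at about 13.7 s on the robot clock. The arm is still gripping the tote by its tab and holding it at about 31° with all three spools in the yellow corner.

- **Lock:** I pinched the red knob and slid it away from the tote until it stopped, about 31 mm by the tool, where resistance rose to about 20 N. A later side view shows it still open.
- **Tilt:** I took the tab at 15 N and swung it up in an arc with the yellow corner resting in the base. Two readings 0.75 s apart gave 31.2° and 31.0°. The sideways lean was 0.3°, the foot of the corner was at z ≈ 6 mm (plate height), and the jaw gap was 14 mm, the tab's thickness.
- **Spools:** The last close view shows purple in the corner, with teal and mustard touching it from behind. Measured in the tote's frame, purple is at x ≈ 85 mm, which fits a spool in that corner.

**Checks that failed or disagreed:**
- In the last check, my colour-based positions failed for the mustard and teal spools, so those two rest on the picture alone.
- An earlier floor-plane fit read 15° when the arc should have given about 20°. Few floor pixels were visible, and I used the full tote fit instead.
- That fit puts the grip point about 8 mm from where the tool says it is.
- The side camera gave no blue pixels to the fit, so the tilt rests almost entirely on the wrist camera.

No move was aimed near the bystanders or the green spool. I saw no sign of contact but did not check each one at the end.

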